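# Hold the towel-roll hanger against its sprung board

## Robot

A 7-joint arm with a two-finger parallel gripper is mounted at the origin on a cart in front of the work surface, level with it; the furniture and walls round the work are solid. World frame = base frame: x ahead of the robot, y to its left, z up, the work surface at z = 0. Lengths are in m, angles in rad, forces in N, time in s.
With the tool pointing down it reaches from about 0.4 to 0.875 m from the base axis. Payload 6.5 kg.
Tool frame: the origin (TCP) lies at the very end of the fingers, on their centre line; the grasp point (between the pads) lies 19 mm behind it; z points along the fingers, y is the line along which they close (so a half turn about z gives the same grasp; the last joint's range is limited). The gripper opens to 88 mm and grips with 3 to 60 N. Pads are 18 mm wide; open, the fingers measure 123 mm over their backs; the gripper's body (75 mm by 187 mm) begins 45 mm behind the grasp point.
Start: joints at [1.224, 0.536, -0.004, 1.538, 0.003, 1.067, -0.071], TCP at [0.18, -0.625, 0.239] pointing down, gripper open.
Joint ranges: [-2.7, 2.7], [-0.37, 2.16], [-1.27, 1.26], [0.24, 2.4], [-1.31, 4.45], [0.19, 1.91], [-2.76, 2.76]. Speed limits (rad/s): [2.39, 2.39, 3.14, 3.14, 3.14, 3.14, 3.14].

## Interface

Orientations are given as a unit quaternion [w, x, y, z].
In Python, from workcell import get_obs, camera, close_job, look_for, mark_of gives the robot as it stands. The module is installed in compiled form; this text tells all that it offers.
- The arm moves only by the tool play_rows, never from a script. Its argument "moves" is a list of rows, each a list of 5 numbers: the closure in counts, from 0 (fully open) to 255 (shut), then the shift along the tool's x, y, z in units of 30 mm (1.0 is 30 mm), then the turn about the tool's z in rad. A call has 1 to 20 rows; each row shifts and turns the commanded pose from where the row before left it, along the tool's axes as they then stand; what a row does not reach is not made up. A row lasts 1/12 s, in which the tool goes at most 41.7 mm and 7.16 degrees, less where a joint would pass 70% of its speed; a pose out of reach is approached as far as the arm can. A call is refused whole if a number of a shift passes 1 or a number of a turn 0.125, either way. A call with a gripper value outside its range is refused whole. The fingers move at their own pace and stop on an object; "newtons" is the grip in N (left out, the last holds). Time passes only in rows, so rows that do not move let the fingers close. It gives the time, the measured TCP pose, the force, the opening and the grip force at its end, in the units of the state.
- get_obs(): the state, without advancing time (a new reading comes with each control period).
- camera(name): name is "scene" or "top"; returns a dict with "img" (420x560x3 uint8, blue, green, red), "range_z" (420x560 float32, m along the optical axis (not along the pixel's ray), 0 where there is no reading), "fx", "fy", "cx", "cy" (pixels), "view" (4x4, takes a point from world to camera coordinates). Camera axes: x right, y down, z forward; pixel columns grow to the right and rows downward; lengths in m; the calibration is good to about 2 mm. A picture is of the moment at which its call begins.
- close_job(): hands the job in; it is judged then, once.
Trained networks look in a picture, given as the dict that the camera call returned (one of the last four; its "shot" number tells which), for a name from the list of things; names that differ only in an ending like _2 or _b are one class to them, and where a whole thing is asked for, a point or a joint stands for the part that bears it (a point fixed in the world has none). Each returns a list of dicts, best first, with "p" (0 to 1); they miss things now and then, are a little off and sometimes report something else, mostly with a low value. They report only what shows in the picture. A call takes as long as a camera call. They do not tell look-alikes from the thing itself.
- look_for(picture, label): "rect" ([left, top, width, height] in pixels, round what is visible of it).
- mark_of(picture, label): "location" ([row, column] in pixels: a listed point, or the origin of a listed thing).
The state is a dict: "clock": time; "joints": joint angles; "qvel": joint speeds; "joint_torque": joint torques, N m; "position": TCP position; "tool_rot": TCP orientation; "contact_force": force on the tool from outside, world axes, zero at the start; "wrist_torque": the same for the moment, N m; "width": finger opening in m; "finger_force": force on a finger pad.
Only numpy, scipy, OpenCV 4.12 (cv2) and the standard library are available. Lean on these libraries where they do the work, as an engineer would, in place of code of your own. Each camera call takes 0.05 s, during which the arm holds its last target. There are 200 camera calls.

## Task

Take the handled canister off the wooden stand and set it down gently, upright, on the worktop just to the left of the stand, clear of it. Then pick up the towel-roll hanger and, as a third hand for the cook who will screw it on, hold its plate (arm towards you) flat, level and centred against the front of the stand's sprung board, lifted off the stand's foot, with a steady push of about 12 N, which drives the board back about half of its travel and never to its end stop. Keep that push for about three seconds and finish while still gripping and pressing (do not let go), leaving the other things on the worktop alone.

Things in the scene. Friction and masses are not known exactly. Their poses are not given: they have to be found in the camera images.
- stand: Wooden stand, fixed. Axes: x level, square to the board, away from the robot (the way to push); y left; z up. Origin on the worktop under the middle of the board's front face at rest. Foot slab x -130 to +105 mm, y -110 to +110 mm, its top 20 mm above the worktop. Fixed rear plate at x 86 to 100 mm, up to z 121 mm; the sprung board stands before it.
- board (a joint): How far the sprung board (pale wood, 200 mm wide along y, 12 mm thick, from z = 30 to 120 mm above the worktop) is pushed back along the stand's +x, in m: 0 at rest, end stop at 0.034. Spring: 700 N per m (0.7 N per mm), no preload, so 12 N pushes it back 17 mm.
- board_face (a point): Middle of the board's front face, 75 mm above the worktop; moves with the board. Axes as the stand's.
- canister: Open round steel canister, 84 mm across, 90 mm high, 0.35 kg (varies), standing on the stand's foot in front of the board. Origin: centre of its underside; z up. An arched handle spans it along its own y axis: uprights at y = -45 and +45 mm, grip on top.
- canister_grip (a point): Middle of the dark wooden grip of the canister's handle, 135 mm above its underside. The grip is 16 mm thick (canister x), 56 mm long (canister y), 18 mm high; free space of 36 mm below it. Axes as the canister's.
- hanger: Towel-roll hanger, 0.3 kg (varies), standing to the right of the stand: aluminium plate 120 wide (y) x 70 high (z) x 8 mm; from its middle a square wooden arm, 24 x 24 mm, runs 80 mm along -x to a round end disc 70 mm across, 10 mm thick. Origin: middle of the lower edge of the plate's flat back face. x points out of that face, which goes on the board; z up.
- hanger_face (a point): Middle of the flat back face of the hanger's plate, 35 mm above its lower edge. Axes as the hanger's.
- hanger_grip (a point): Middle of the hanger's arm, 48 mm in front of the back face (hanger -x), 35 mm above the lower edge; the arm is 24 mm wide along hanger y. Axes as the hanger's.
- tin: Bystander: small tin, 57 mm across, 72 mm high. Origin at centre of underside.
- jar: Bystander: spice jar, 45 mm across, 108 mm high. Origin at centre of underside.
- cup: Bystander: lidded tub, 66 mm across, 60 mm high. Origin at centre of underside.
- shaker: Bystander: shaker, 44 mm across, 90 mm high, in front of the stand. Origin at centre of underside.
- tape: Bystander: roll of tape lying flat, 104 mm across, 25 mm high, in front of the stand. Origin at centre of underside.
- jar_small: Bystander: spice jar, 42 mm across, 99 mm high, behind and to the right of the stand. Origin at centre of underside.
Mind the look-alikes: they are no part of the job. Leave any red look-alike of the canister alone.

How it is judged:
By the outcome, as a careful person would: the job done as asked, in the order asked, and still so for the second after the job is handed in, while the arm keeps its last pose, push and grip.
It also fails if it takes over 70 s, if anything falls off the work surface, if the arm or the gripper's body presses on something with over 40 N, if the wrist force passes 120 N, or if a joint passes its speed limit or range.

## Working session

There is one attempt and no reset: what is moved stays moved. The work goes in short steps, Python scripts to look and compute and a tool call to move; the robot and the scene stay as the last step left them, time stands still between calls to the robot, and variables do not carry over. Pictures are saved under pics/ and viewed, at most 10 in all, crops included, and the job is handed in when it is done.

Besides the shell and the picture viewer there is one more tool, called as a command line: name --pt "numbers of a row" for each row, then --argument value for the rest. play_rows: Moves the arm, as the interface text tells. Its arguments: {"type":"object","properties":{"moves":{"type":"array","items":{"type":"array","items":{"type":"number"}}},"newtons":{"type":"number"}},"required":["moves"]}

```bash
mkdir -p pics; cat > h.py <<'E'
import numpy as np, cv2
from workcell import *
from scipy.spatial.transform import Rotation as R
def world(c,rc,win=2):
    r,k=int(round(rc[0])),int(round(rc[1]))
    d=c["range_z"][max(0,r-win):r+win+1,max(0,k-win):k+win+1]; d=d[d>0]
    if len(d)==0: return None
    z=np.median(d); p=np.array([(rc[1]-c["cx"])/c["fx"]*z,(rc[0]-c["cy"])/c["fy"]*z,z,1])
    return (np.linalg.inv(c["view"])@p)[:3]
def cloud(c):
    z=c["range_z"]; v,u=np.mgrid[:z.shape[0],:z.shape[1]]
    P=np.stack([(u-c["cx"])/c["fx"]*z,(v-c["cy"])/c["fy"]*z,z,np.ones_like(z)],-1)
    W=(P@np.linalg.inv(c["view"]).T)[...,:3]; W[z<=0]=np.nan
    return W
E
python3 - <<'E'
from h import *
np.set_printoptions(precision=3,suppress=True)
o=get_obs();print(o)
for n in("scene","top"):
    c=camera(n);cv2.imwrite(f"pics/{n}0.png",c["img"]);print(n,np.linalg.inv(c["view"]),c["fx"])
    for l in["stand","canister","hanger","board_face","canister_grip","hanger_face","hanger_grip","tin","jar","cup","shaker","tape","jar_small"]:
        print(l,[(m["p"],np.round(m["location"]),world(c,m["location"])) for m in mark_of(c,l)[:3]])
E
```

```text
{'clock': 0.0, 'joints': array([ 1.224,  0.537, -0.004,  1.539,  0.003,  1.067, -0.071]), 'qvel': array([ 0.001, -0.   , -0.001,  0.   , -0.002,  0.   , -0.001]), 'joint_torque': array([ -0.   , -57.097,   0.991, -25.159,  -0.056,   0.018,   0.   ]), 'position': array([ 0.18 , -0.624,  0.238]), 'tool_rot': array([-0.001,  0.99 ,  0.14 , -0.   ]), 'contact_force': array([0.956, 0.002, 0.262]), 'wrist_torque': array([-0.01 , -0.042,  0.027]), 'finger_force': 0.0, 'width': 0.08808092275486772}
scene [[-0.869 -0.307  0.389  0.011]
 [-0.495  0.518 -0.697  1.013]
 [ 0.013 -0.799 -0.602  0.969]
 [ 0.     0.     0.     1.   ]] 544.7087234242887
stand [(0.88, array([240., 266.]), array([0.564, 0.096, 0.077]))]
canister [(0.94, array([270., 351.]), array([0.344, 0.049, 0.04 ])), (0.64, array([251., 277.]), array([0.531, 0.096, 0.055]))]
hanger [(0.61, array([199., 357.]), array([ 0.458, -0.26 ,  0.026]))]
board_face [(0.95, array([222., 264.]), array([0.601, 0.046, 0.089])), (0.58, array([250., 277.]), array([0.53 , 0.095, 0.059]))]
canister_grip [(0.95, array([209., 280.]), array([0.541, 0.06
[... 1385 characters left out ...]
, 0.027, 0.047]))]
canister_grip [(0.79, array([257., 284.]), array([0.37 , 0.007, 0.144])), (0.69, array([194., 269.]), array([0.551, 0.056, 0.164])), (0.67, array([211., 156.]), array([0.494, 0.384, 0.142]))]
hanger_face [(0.85, array([228., 370.]), array([ 0.47 , -0.257,  0.068]))]
hanger_grip []
tin [(0.63, array([176., 164.]), array([0.616, 0.387, 0.069]))]
jar [(0.76, array([253., 180.]), array([0.377, 0.319, 0.079]))]
cup [(0.75, array([152., 201.]), array([0.701, 0.279, 0.06 ]))]
shaker [(0.69, array([263., 322.]), array([ 0.359, -0.108,  0.084]))]
tape [(0.61, array([263., 225.]), array([0.353, 0.191, 0.001]))]
jar_small [(0.57, array([159., 349.]), array([ 0.686, -0.193,  0.072]))]
```

View pics/scene0.png

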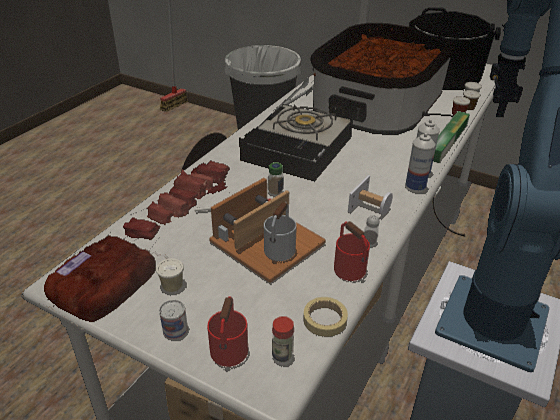

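View pics/top0.png

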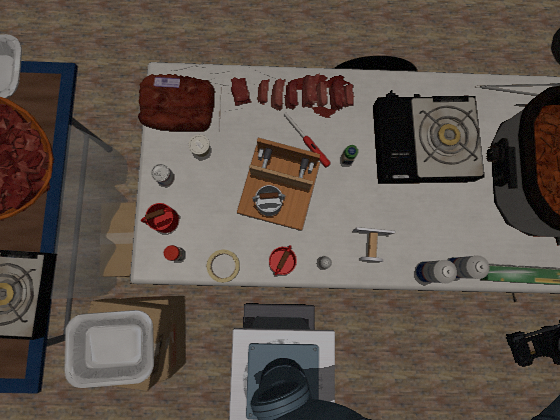

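The image shows three handled vessels. One is a steel canister on the stand (scene 280,235; top 268,202). The other two are red look-alikes, at top (283,261) and top (160,217). The steel one fits because it stands on the foot in front of the board. Next I'll enlarge it to confirm and fit the geometry.

```bash
python3 - <<'E'
from h import *
np.set_printoptions(precision=4,suppress=True)
T=camera("top");S=camera("scene")
a=cv2.resize(T["img"][120:280,230:410],None,fx=2.2,fy=2.2,interpolation=cv2.INTER_CUBIC)
b=cv2.resize(S["img"][160:290,200:400],None,fx=2.0,fy=2.0,interpolation=cv2.INTER_CUBIC)
h=max(a.shape[0],b.shape[0]);pad=lambda i:cv2.copyMakeBorder(i,0,h-i.shape[0],0,0,0)
cv2.imwrite("pics/crop.png",np.hstack([pad(a),pad(b)]))
def rect(P,name):
    r=cv2.minAreaRect((P[:,:2]*1000).astype(np.float32));print(name,len(P),np.round(cv2.boxPoints(r)).tolist(),np.round(r[1],1),round(r[2],1))
for n,c in(("top",T),("scene",S)):
    W=cloud(c).reshape(-1,3);I=c["img"].reshape(-1,3).astype(int)
    x,y,z=W.T
    near=(abs(x-.58)<.2)&(abs(y-.04)<.2)
    wood=(I[:,2]-I[:,0]>50)
    rect(W[near&(z>.012)&(z<.026)&wood],n+" foot")
    rect(W[near&(z>.112)&(z<.13)&(x>.57)&wood],n+" tops")
    g=near&(z>.15)&(z<.18);rect(W[g],n+" grip");print(W[g].min(0),W[g].max(0),W[g].mean(0))
    hn=(x>.34)&(x<.52)&(abs(y+.26)<.1)
    rect(W[hn&(z>.012)&(z<.09)],n+" hanger all")
    rect(W[hn&(z>.055)&(z<.09)&(x>.43)],n+" plate"); rect(W[hn&(z>.05)&(z<.09)&(x<.42)],n+" disc")
    k=hn&(z>.04)&(z<.055)&wood;rect(W[k],n+" arm") if k.sum()>3 else 0
    print("plate z max",np.percentile(z[hn&(x>.43)],99.5),"disc zmax",np.nanmax(z[hn&(x<.42)]))
    print("table z",np.nanmedian(z[(abs(x-.45)<.03)&(abs(y+.15)<.03)]))
E
```

```text
top foot 2589 [[302.0, -5.0], [746.0, -157.0], [826.0, 76.0], [383.0, 228.0]] [246.3 468.7] 71.0
top tops 439 [[592.0, -72.0], [688.0, -95.0], [735.0, 97.0], [639.0, 120.0]] [198.   98.4] 76.4
top grip 137 [[533.0, 99.0], [543.0, 15.0], [561.0, 17.0], [551.0, 101.0]] [17.5 84.7] 7.0
[0.5377 0.0156 0.1505] [0.5578 0.1    0.1699] [0.5459 0.057  0.1619]
top hanger all 480 [[365.0, -325.0], [464.0, -334.0], [473.0, -217.0], [375.0, -209.0]] [117.2  98.4] 85.2
top plate 121 [[455.0, -333.0], [464.0, -334.0], [473.0, -217.0], [464.0, -216.0]] [117.2   9. ] 85.7
top disc 86 [[343.0, -278.0], [385.0, -311.0], [419.0, -269.0], [378.0, -235.0]] [54.9 53.6] 51.1
top arm 146 [[382.0, -279.0], [457.0, -287.0], [459.0, -266.0], [384.0, -257.0]] [21.3 75.4] 83.8
plate z max 0.07344126766735849 disc zmax 0.07450094555929332
table z 0.0007971284922650979
scene foot 1692 [[304.0, -6.0], [688.0, -134.0], [764.0, 98.0], [381.0, 225.0]] [243.9 404.2] 71.6
scene tops 366 [[588.0, -69.0], [688.0, -93.0], [734.0, 99.0], [634.0, 123.0]] [196.9 102.7] 76.5
scene grip 147 [[532.0, 103.0], [538.0, 20.0], [556.0, 21.0], [550.0, 104.0]] [17.8 83.5] 3.8
[0.5336 0.0204 0.1502] [0.5539 0.1034 0.1693] [0.5415 0.066  0.1618]
scene hanger all 742 [[363.0, -332.0], [466.0, -338.0], [474.0, -208.0], [370.0, -202.0]] [129.8 103.2] 86.6
scene plate 148 [[451.0, -333.0], [464.0, -334.0], [474.0, -214.0], [461.0, -212.0]] [120.8  13.7] 85.2
scene disc 106 [[366.0, -297.0], [419.0, -299.0], [422.0, -237.0], [369.0, -235.0]] [62.1 52.6] 87.6
scene arm 100 [[383.0, -280.0], [455.0, -286.0], [457.0, -261.0], [385.0, -256.0]] [24.6 72.5] 85.6
plate z max 0.07472815830081025 disc zmax 0.0751407819883978
table z 0.0001713850605703504
```

View pics/crop.png

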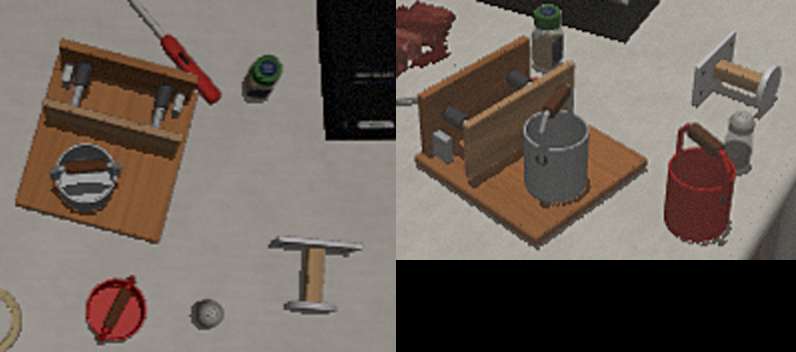

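This confirms the steel canister on the stand, left of centre in the crop; both look-alikes are red and stand on the worktop. I'll raise the arm and travel above it.

play_rows --pt "0 0 0 -1 0" --pt "0 0 0 -1 0" --pt "0 0.8 -0.82 0 0" --pt "0 0.8 -0.82 0 0" --pt "0 0.8 -0.82 0 0" --pt "0 0.8 -0.82 0 0" --pt "0 0.8 -0.82 0 0" --pt "0 0.8 -0.82 0 0" --pt "0 0.8 -0.82 0 0" --pt "0 0.8 -0.82 0 0" --pt "0 0.8 -0.82 0 0" --pt "0 0.8 -0.82 0 0" --pt "0 0.8 -0.82 0 0" --pt "0 0.8 -0.82 0 0" --pt "0 0.8 -0.82 0 0" --pt "0 0.8 -0.82 0 0" --pt "0 0.8 -0.82 0 0" --pt "0 0.8 -0.82 0 0" --pt "0 0.8 -0.82 0 0" --pt "0 0.8 -0.82 0 0"

```text
clock: 3.17
position: [0.473, -0.0779, 0.299]
tool_rot: [0.0, 0.99, 0.14, 0.0]
contact_force: [0.7, -0.3, 0.1]
width: 0.0881
finger_force: 0.0
```

play_rows --pt "0 0.7 -0.72 0 -0.1" --pt "0 0.7 -0.72 0 -0.1" --pt "0 0.7 -0.72 0 -0.1" --pt "0 0 0 0 -0.1" --pt "0 0 0 0 -0.1" --pt "0 0 0 0 -0.1" --pt "0 0 0 0 -0.1" --pt "0 0 0 0 -0.1" --pt "0 0 0 0 -0.1" --pt "0 0 0 0 -0.1" --pt "0 0 0 0 -0.1" --pt "0 0 0 0 -0.1" --pt "0 0 0 0 -0.1" --pt "0 0 0 0 -0.086" --pt "0 0 0 0 0" --pt "0 0 0 0 0" --pt "0 0 0 0 0"

```text
clock: 4.58
position: [0.5068, 0.0039, 0.2987]
tool_rot: [0.0, 0.673, 0.739, 0.0]
contact_force: [0.4, 1.2, -0.6]
width: 0.088
finger_force: 0.0
```

```bash
cat > g.py <<'E'
from h import *
import sys
np.set_printoptions(precision=4,suppress=True)
# usage: g.py x y z yaw_deg(tool y)
o=get_obs();M=R.from_quat(o["tool_rot"],scalar_first=True).as_matrix()
yaw=np.degrees(np.arctan2(M[1,1],M[0,1]))
print("t",o["clock"],"p",o["position"],"yaw_y",yaw,"tilt",M[:,2],"F",o["contact_force"],"tq",o["wrist_torque"],"w",o["width"],"ff",o["finger_force"])
if len(sys.argv)>3:
    t=np.array(list(map(float,sys.argv[1:4])));print("tool units",M.T@(t-o["position"])/.03)
    if len(sys.argv)>4: print("turn",-np.radians((float(sys.argv[4])-yaw+180)%360-180))
E
python3 g.py .5455 .060 .136 5.5
```

```text
t 4.5833 p [0.5068 0.0039 0.2987] yaw_y 5.349549255706236 tilt [ 0.0001 -0.     -1.    ] F [ 0.3831  1.1558 -0.5951] tq [-0.0024 -0.1229  0.0147] w 0.08804303084871273 ff 0.0
tool units [1.7425 1.4583 5.425 ]
turn -0.0026258608500024957
```

play_rows --pt "0 0.6 0.5 0 0" --pt "0 0.6 0.5 0 0" --pt "0 0.54 0.46 0 0" --pt "0 0 0 0.6 0" --pt "0 0 0 0.6 0" --pt "0 0 0 0.6 0" --pt "0 0 0 0.6 0" --pt "0 0 0 0.6 0" --pt "0 0 0 0.6 0" --pt "0 0 0 0.6 0" --pt "0 0 0 0.5 0" --pt "0 0 0 0.4 0" --pt "0 0 0 0.3 0" --pt "0 0 0 0 0" --pt "0 0 0 0 0"

```text
clock: 5.83
position: [0.5454, 0.0602, 0.1367]
tool_rot: [-0.0, 0.672, 0.74, -0.0]
contact_force: [-0.0, -0.1, 0.8]
width: 0.0881
finger_force: 0.0
```

play_rows --pt "120 0 0 0 0" --pt "150 0 0 0 0" --pt "180 0 0 0 0" --pt "255 0 0 0 0" --pt "255 0 0 0 0" --pt "255 0 0 0 0" --pt "255 0 0 0 0" --pt "255 0 0 0 0" --pt "255 0 0 0 0" --pt "255 0 0 0 0" --pt "255 0 0 0 0" --pt "255 0 0 0 0" --newtons 30

```text
clock: 6.83
position: [0.5454, 0.06, 0.1366]
tool_rot: [0.0, 0.672, 0.74, 0.0]
contact_force: [1.2, -0.5, -1.2]
width: 0.0156
finger_force: 30.0
```

```bash
python3 g.py .5455 .060 .136 5.5
```

```text
t 6.8333 p [0.5454 0.06   0.1366] yaw_y 5.500773711763598 tilt [ 0.0001 -0.     -1.    ] F [ 1.2365 -0.4852 -1.1801] tq [-0.0969 -0.2568 -0.0422] w 0.015593736635593651 ff 29.986601024866104
tool units [-0.0015  0.0025  0.0214]
turn 1.3503817736227639e-05
```

play_rows --pt "255 0 0 -0.1 0" --pt "255 0 0 -0.3 0" --pt "255 0 0 -0.4 0" --pt "255 0 0 -0.4 0" --pt "255 0 0 -0.4 0" --pt "255 0 0 -0.3 0" --pt "255 0 0 -0.1 0" --pt "255 0.17 0.05 0 0" --pt "255 0.4 0.12 0 0" --pt "255 0.6 0.18 0 0" --pt "255 0.7 0.22 0 0" --pt "255 0.7 0.22 0 0" --pt "255 0.7 0.22 0 0" --pt "255 0.7 0.22 0 0" --pt "255 0.6 0.18 0 0" --pt "255 0.4 0.12 0 0" --pt "255 0.2 0.06 0 0" --pt "255 0 0 0 0" --pt "255 0 0 0 0" --pt "255 0 0 0 0"

```text
clock: 8.5
position: [0.578, 0.2174, 0.1963]
tool_rot: [0.0, 0.673, 0.74, -0.001]
contact_force: [-0.4, -0.2, -2.8]
width: 0.0155
finger_force: 30.0
```

```bash
python3 g.py .578 .219 .1166 5.5; python3 - <<'E'
from h import *
a=camera("scene")
cv2.imwrite("pics/lift.png",np.hstack([a["img"][120:380,130:420]]*1))
W=cloud(a);T=cloud(camera("top"));
for n,w in(("s",W),("t",T)):
    x,y,z=w.reshape(-1,3).T;m=(abs(x-.578)<.06)&(abs(y-.219)<.06)&(z>.01)&(z<.17)
    print(n,m.sum(),z[m].min(),np.median(x[m]),np.median(y[m]), [np.round(np.percentile(v[m],[1,99]),3) for v in(x,y)])
E
```

```text
t 8.5 p [0.578  0.2174 0.1963] yaw_y 5.414218569424115 tilt [-0.0006 -0.0015 -1.    ] F [-0.4239 -0.1517 -2.7521] tq [-0.0818 -0.0789 -0.0531] w 0.01545100926928818 ff 29.986799843609333
tool units [0.0564 0.0063 2.6576]
turn -0.0014971684006200056
s 1417 0.013251551994840627 0.5665128600329186 0.23441558078591163 [array([0.534, 0.617]), array([0.173, 0.262])]Traceback (most recent call last):
  File "<stdin>", line 7, in <module>
    return umr_minimum(a, axis, None, out, keepdims, initial, where)
ValueError: zero-size array to reduction operation minimum which has no identity
```

View pics/lift.png

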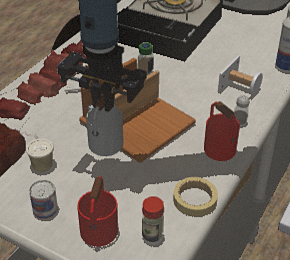

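The canister hangs upright in the gripper, left of the stand (crop 105,130). I'll lower it, slowing near contact.

play_rows --pt "255 0 0 0.2 0" --pt "255 0 0 0.4 0" --pt "255 0 0 0.5 0" --pt "255 0 0 0.5 0" --pt "255 0 0 0.4 0" --pt "255 0 0 0.2 0" --pt "255 0 0 0.1 0" --pt "255 0 0 0.06 0" --pt "255 0 0 0.06 0" --pt "255 0 0 0.05 0" --pt "255 0 0 0.05 0" --pt "255 0 0 0.04 0" --pt "255 0 0 0.03 0" --pt "255 0 0 0.02 0" --pt "255 0 0 0 0" --pt "255 0 0 0 0" --pt "255 0 0 0 0"

```text
clock: 10.02
position: [0.578, 0.2191, 0.1185]
tool_rot: [0.0, 0.672, 0.74, 0.0]
contact_force: [0.1, 0.1, -3.8]
width: 0.0153
finger_force: 30.0
```

```bash
python3 g.py .578 .219 .1166 5.5
```

```text
t 10.0167 p [0.578  0.2191 0.1185] yaw_y 5.503935522491279 tilt [ 0.0001  0.0001 -1.    ] F [ 0.0502  0.1324 -3.8168] tq [-0.0374 -0.1263  0.0156] w 0.015303659201671826 ff 29.98684784397483
tool units [-0.0038 -0.      0.0621]
turn 6.868782525904517e-05
```

play_rows --pt "255 0 0 0.03 0" --pt "255 0 0 0.02 0" --pt "255 0 0 0.02 0" --pt "255 0 0 0 0" --pt "255 0 0 0 0"

```text
clock: 10.43
position: [0.5782, 0.2191, 0.1166]
tool_rot: [0.0, 0.672, 0.74, 0.0]
contact_force: [-0.2, -0.8, 1.4]
width: 0.0158
finger_force: 30.0
```

```bash
python3 g.py .578 .219 .1166 5.5
```

```text
t 10.4333 p [0.5782 0.2191 0.1166] yaw_y 5.501539456030534 tilt [ 0.0004  0.0001 -1.    ] F [-0.2157 -0.788   1.3957] tq [-0.1733  0.0848  0.013 ] w 0.015770149285313843 ff 29.987441785633564
tool units [-0.0043 -0.0055  0.0015]
turn 2.6868576422647208e-05
```

Contact: the vertical force went from -3.8 to +1.4 N. I'll open, go straight up, then travel to the hanger.

play_rows --pt "190 0 0 0 0" --pt "150 0 0 0 0" --pt "100 0 0 0 0" --pt "60 0 0 0 0" --pt "60 0 0 0 0" --pt "60 0 0 -0.2 0" --pt "60 0 0 -0.4 0" --pt "60 0 0 -0.7 0" --pt "60 0 0 -0.8 0" --pt "60 0 0 -0.8 0" --pt "60 0 0 -0.8 0" --pt "60 0 0 -0.8 0" --pt "60 0 0 0 0" --pt "60 0 0 0 0"

```text
clock: 11.6
position: [0.5788, 0.2197, 0.2538]
tool_rot: [0.001, 0.672, 0.74, 0.002]
contact_force: [-0.5, -0.2, -1.1]
width: 0.0676
finger_force: 0.0
```

```bash
python3 g.py .421 -.2707 .25 85.4;python3 - <<'E'
from h import *
W=cloud(camera("scene"));
x,y,z=W.reshape(-1,3).T;m=(abs(x-.578)<.06)&(abs(y-.219)<.07)&(z>.13)&(z<.16)
r=cv2.minAreaRect((np.c_[x,y][m]*1000).astype(np.float32));print(m.sum(),r,z[m].max())
m=(abs(x-.578)<.06)&(abs(y-.219)<.07)&(z>.07)&(z<.1);print([np.percentile(v[m],[1,99]) for v in(x,y)])
E
```

```text
t 11.6 p [0.5788 0.2197 0.2538] yaw_y 5.5040727419781925 tilt [ 0.0037  0.0014 -1.    ] F [-0.4555 -0.1721 -1.1169] tq [-0.0352 -0.0868  0.0265] w 0.06756572726917504 ff 0.0
tool units [-15.7669  -6.8043   0.0846]
turn -1.3944469895863656
188 ((576.0665893554688, 219.02928161621094), (18.053680419921875, 90.05741119384766), 3.027696371078491) 0.1484707760300953
[array([0.53510273, 0.61747921]), array([0.17377002, 0.2654786 ])]
```

play_rows --pt "60 -0.4 -0.18 0 0" --pt "60 -0.87 -0.37 0 0" --pt "60 -0.87 -0.37 0 0" --pt "60 -0.87 -0.37 0 0" --pt "60 -0.87 -0.37 0 0" --pt "60 -0.87 -0.37 0 0" --pt "60 -0.87 -0.37 0 0" --pt "60 -0.87 -0.37 0 0" --pt "60 -0.87 -0.37 0 0" --pt "60 -0.87 -0.37 0 0" --pt "60 -0.87 -0.37 0 0" --pt "60 -0.87 -0.37 0 0" --pt "60 -0.87 -0.37 0 0" --pt "60 -0.87 -0.37 0 0" --pt "60 -0.87 -0.37 0 0" --pt "60 -0.87 -0.37 0 0" --pt "60 -0.87 -0.37 0 0" --pt "60 -0.87 -0.37 0 0" --pt "60 -0.57 -0.32 0 0"

```text
clock: 13.23
position: [0.4178, -0.274, 0.2502]
tool_rot: [-0.001, 0.674, 0.739, -0.001]
contact_force: [-0.1, 0.4, 0.3]
width: 0.0673
finger_force: 0.0
```

play_rows --pt "60 0 0 0 -0.1" --pt "60 0 0 0 -0.1" --pt "60 0 0 0 -0.1" --pt "60 0 0 0 -0.1" --pt "60 0 0 0 -0.1" --pt "60 0 0 0 -0.1" --pt "60 0 0 0 -0.1" --pt "60 0 0 0 -0.1" --pt "60 0 0 0 -0.1" --pt "60 0 0 0 -0.1" --pt "60 0 0 0 -0.1" --pt "60 0 0 0 -0.1" --pt "60 0 0 0 -0.1" --pt "60 0 0 0 -0.094" --pt "60 0 0 0 0" --pt "60 0 0 0 0" --pt "60 0 0 0 0"

```text
clock: 14.65
position: [0.4197, -0.2712, 0.2508]
tool_rot: [-0.001, 0.042, 0.999, 0.0]
contact_force: [1.0, 0.1, 0.6]
width: 0.0676
finger_force: 0.0
```

```bash
python3 g.py .421 -.2707 .016 85.4
```

```text
t 14.65 p [ 0.4197 -0.2712  0.2508] yaw_y 85.19063779420138 tilt [-0.0011  0.0005 -1.    ] F [1.0085 0.1001 0.5895] tq [ 0.0181 -0.095  -0.0114] w 0.0676146234553538 ff 0.0
tool units [-0.0495  0.0169  7.8272]
turn -0.003654059820424247
```

play_rows --pt "60 -0.05 0.02 0.4 0" --pt "60 0 0 0.7 0" --pt "60 0 0 0.7 0" --pt "60 0 0 0.7 0" --pt "60 0 0 0.7 0" --pt "60 0 0 0.7 0" --pt "60 0 0 0.7 0" --pt "60 0 0 0.7 0" --pt "60 0 0 0.7 0" --pt "60 0 0 0.6 0" --pt "60 0 0 0.4 0" --pt "60 0 0 0.3 0" --pt "60 0 0 0.2 0" --pt "60 0 0 0.2 0" --pt "60 0 0 0.1 0" --pt "60 0 0 0.03 0" --pt "60 0 0 0 0"

```text
clock: 16.07
position: [0.4223, -0.2708, 0.0167]
tool_rot: [0.0, 0.04, 0.999, -0.0]
contact_force: [-0.9, -0.0, -0.0]
width: 0.0674
finger_force: 0.0
```

```bash
python3 g.py .421 -.2707 .016 85.4
```

```text
t 16.0667 p [ 0.4223 -0.2708  0.0167] yaw_y 85.36218035459903 tilt [ 0.0005 -0.0004 -1.    ] F [-0.8865 -0.0134 -0.0008] tq [ 0.0301 -0.1921  0.054 ] w 0.06739455803074888 ff 0.0
tool units [0.0444 0.0002 0.0221]
turn -0.0006600773341839491
```

Close gradually, then grip firmly.

play_rows --pt "120 0 0 0 0" --pt "150 0 0 0 0" --pt "180 0 0 0 0" --pt "255 0 0 0 0" --pt "255 0 0 0 0" --pt "255 0 0 0 0" --pt "255 0 0 0 0" --pt "255 0 0 0 0" --newtons 15

```text
clock: 16.73
position: [0.4221, -0.2709, 0.0165]
tool_rot: [-0.0, 0.041, 0.999, -0.0]
contact_force: [-0.9, -1.0, 0.9]
width: 0.0241
finger_force: 15.0
```

play_rows --pt "255 0 0 0 0" --pt "255 0 0 0 0" --pt "255 0 0 0 0" --pt "255 0 0 0 0" --pt "255 0 0 -0.2 0" --pt "255 0 0 -0.4 0" --pt "255 0 0 -0.5 0" --pt "255 0 0 -0.6 0" --pt "255 0 0 -0.6 0" --pt "255 0 0 -0.6 0" --pt "255 0 0 -0.6 0" --pt "255 0 0 -0.6 0" --pt "255 0 0 -0.5 0" --pt "255 0 0 -0.3 0" --pt "255 0 0 -0.1 0" --pt "255 0 0 0 0" --pt "255 0 0 0 0" --pt "255 0 0 0 0" --newtons 55

```text
clock: 18.23
position: [0.4214, -0.2702, 0.1656]
tool_rot: [-0.001, 0.04, 0.999, 0.0]
contact_force: [-0.3, 0.3, -2.6]
width: 0.0232
finger_force: 55.0
```

```bash
python3 g.py; python3 - <<'E'
from h import *
a=camera("scene")
W=cloud(a);x,y,z=W.reshape(-1,3).T
s=(x>.33)&(x<.56)&(abs(y+.27)<.09)&(z>.12)&(z<.24)
m=s&(x>.455);P=W.reshape(-1,3)[m];print(m.sum(),P.min(0),P.max(0),P.mean(0))
u,sv,vt=np.linalg.svd(P-P.mean(0));print(vt,sv)
cv2.imwrite("pics/hang.png",cv2.resize(a["img"][90:240,270:450],None,fx=3,fy=3))
E
```

```text
t 18.2333 p [ 0.4214 -0.2702  0.1656] yaw_y 85.38254577714058 tilt [-0.0014  0.001  -1.    ] F [-0.3244  0.3298 -2.5587] tq [ 0.0643 -0.1005  0.0011] w 0.023192037384189134 ff 54.977181516587734
178 [ 0.45502173 -0.28438212  0.15258989] [ 0.47100586 -0.18529826  0.23954719] [ 0.46236656 -0.23316427  0.1799307 ]
[[-0.06287624 -0.76076383 -0.64597598]
 [-0.11715511 -0.63715545  0.76177924]
 [ 0.99112121 -0.12357721  0.04906543]] [0.33647441 0.18241534 0.03493344]
```

View pics/hang.png

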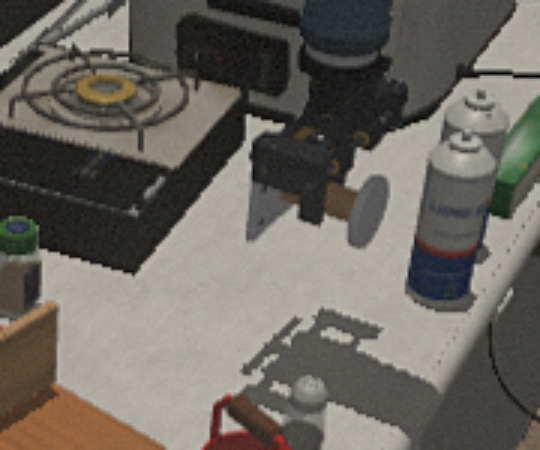

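The hanger is held level, with its plate to the left at (265,210) and its disc at (370,212). Moving to a hover in front of the board.

```bash
python3 g.py .5386 .0436 .1656 76.45
```

```text
t 18.2833 p [ 0.4215 -0.2702  0.1655] yaw_y 85.38348371491695 tilt [-0.0014  0.0011 -1.    ] F [-0.273  -0.7254 -2.6641] tq [ 0.0697 -0.0834 -0.0153] w 0.023335250411493848 ff 54.977241307497025
tool units [-3.049  10.7411  0.0039]
turn 0.15591870449859518
```

play_rows --pt "255 -0.1 0.3 0 0" --pt "255 -0.18 0.65 0 0" --pt "255 -0.2 0.75 0 0" --pt "255 -0.2 0.75 0 0" --pt "255 -0.2 0.75 0 0" --pt "255 -0.2 0.75 0 0" --pt "255 -0.2 0.75 0 0" --pt "255 -0.2 0.75 0 0" --pt "255 -0.2 0.75 0 0" --pt "255 -0.2 0.75 0 0" --pt "255 -0.2 0.75 0 0" --pt "255 -0.2 0.75 0 0" --pt "255 -0.2 0.75 0 0" --pt "255 -0.22 0.75 0 0" --pt "255 -0.2 0.54 0 0" --pt "255 -0.15 0.25 0 0.05" --pt "255 0 0 0 0.05" --pt "255 0 0 0 0.056" --pt "255 0 0 0 0" --pt "255 0 0 0 0"

```text
clock: 19.95
position: [0.5389, 0.0439, 0.166]
tool_rot: [-0.0, 0.117, 0.993, -0.0]
contact_force: [0.4, -0.2, -3.4]
width: 0.0234
finger_force: 55.0
```

```bash
python3 g.py .5386 .0436 .0565 76.45; python3 - <<'E'
from h import *
np.set_printoptions(precision=4,suppress=True)
ex=np.array([.9722,-.2343]);ey=np.array([.2343,.9722]);o=np.array([.6134,.0255])
for n in("scene","top"):
    a=camera(n);W=cloud(a).reshape(-1,3)
    s=np.c_[(W[:,:2]-o)@ex,(W[:,:2]-o)@ey,W[:,2]]
    m=(abs(s[:,1])<.12)&(s[:,0]>-.05)&(s[:,0]<.02)&(s[:,2]>.14)&(s[:,2]<.235);P=s[m]
    if len(P)>20: print(n,"plate",len(P),np.percentile(P,[1,50,99],0))
    m=(abs(s[:,1])<.11)&(s[:,0]>-.02)&(s[:,0]<.02)&(s[:,2]>.035)&(s[:,2]<.125);P=s[m]
    if len(P)>20: print(n,"board",len(P),np.percentile(P,[1,50,99],0))
    cv2.imwrite(f"pics/hov_{n}.png",a["img"])
E
```

```text
t 19.95 p [0.5389 0.0439 0.166 ] yaw_y 76.56807209945781 tilt [-0.0008  0.0001 -1.    ] F [ 0.4453 -0.1917 -3.3909] tq [ 0.0153 -0.0471  0.0675] w 0.0233679181220503 ff 54.97738055884838
tool units [ 0.0039 -0.0101  3.6506]
turn 0.0020607468902809137
scene plate 192 [[-0.0488 -0.0228  0.1512]
 [-0.0389  0.0463  0.17  ]
 [-0.0327  0.084   0.2329]]
scene board 1166 [[-0.0037 -0.0949  0.036 ]
 [ 0.0005  0.0243  0.0779]
 [ 0.0107  0.0991  0.1234]]
```

play_rows --pt "255 0 0 0.1 0" --pt "255 0 0 0.3 0" --pt "255 0 0 0.5 0" --pt "255 0 0 0.5 0" --pt "255 0 0 0.5 0" --pt "255 0 0 0.5 0" --pt "255 0 0 0.5 0" --pt "255 0 0 0.4 0" --pt "255 0 0 0.2 0" --pt "255 0 0 0.1 0" --pt "255 0 0 0.05 0" --pt "255 0 0 0 0" --pt "255 0 0 0 0" --pt "255 0 0 0 0"

```text
clock: 21.22
position: [0.5398, 0.0432, 0.0575]
tool_rot: [0.001, 0.118, 0.993, 0.0]
contact_force: [-0.2, 0.4, -2.9]
width: 0.0234
finger_force: 55.0
```

```bash
python3 g.py .5386 .0436 .0565 76.45; cat > m.py <<'E'
from h import *
import sys
np.set_printoptions(precision=4,suppress=True)
ex=np.array([.9722,-.2343]);ey=np.array([.2343,.9722]);o=np.array([.6134,.0255])
p=get_obs()["position"][:2]-o;print("tcp in stand",p@ex,p@ey)
a=camera("scene");W=cloud(a);I=a["img"].astype(int)
s=np.dstack([(W[...,:2]-o)@ex,(W[...,:2]-o)@ey,W[...,2]])
sat=I.max(2)-I.min(2)
m=(abs(s[...,1])<.09)&(s[...,0]>-.06)&(s[...,0]<.02)&(s[...,2]>.035)&(s[...,2]<.115)&(sat<25)
P=s[m];print("plate",len(P),np.percentile(P,[1,50,99],0))
m=(abs(s[...,1])<.12)&(s[...,0]>-.02)&(s[...,0]<.03)&(s[...,2]>.03)&(s[...,2]<.125)&(sat>30)
P=s[m];print("board",len(P),np.percentile(P,[1,50,99],0))
if len(sys.argv)>1: cv2.imwrite(f"pics/{sys.argv[1]}.png",cv2.resize(a["img"][150:300,180:360],None,fx=4,fy=4,interpolation=cv2.INTER_CUBIC))
E
python3 m.py low
```

```text
t 21.2167 p [0.5398 0.0432 0.0575] yaw_y 76.43050993663226 tilt [ 0.0012  0.0001 -1.    ] F [-0.2354  0.4084 -2.877 ] tq [ 0.0413 -0.0696  0.001 ] w 0.023371345406475823 ff 54.97724834829569
tool units [0.0418 0.0029 0.0348]
turn -0.0003401657771896562
tcp in stand -0.07570724349720748 -1.60756260154174e-05
plate 134 [[-0.0413 -0.0465  0.0398]
 [-0.0373  0.0461  0.0611]
 [ 0.0024  0.0706  0.1139]]
board 524 [[-0.0036 -0.041   0.0364]
 [ 0.0011  0.0606  0.0976]
 [ 0.0113  0.1006  0.1244]]
```

View pics/low.png

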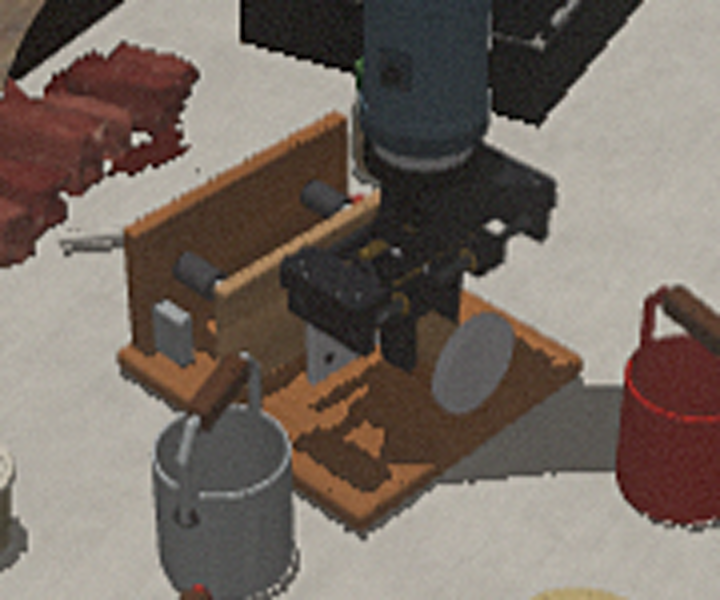

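The canister stands upright left of the stand, clear (crop 225,490). The plate's left corner shows at (325,350), about 29 mm short of the board. I'll approach slowly.

play_rows --pt "255 -0.05 0 0.02 0" --pt "255 -0.15 0 0.01 0" --pt "255 -0.2 0 0 0" --pt "255 -0.15 0 0 0" --pt "255 -0.1 0 0 0" --pt "255 -0.08 0 0 0" --pt "255 -0.07 0 0 0" --pt "255 0 0 0 0" --pt "255 0 0 0 0"

```text
clock: 22.02
position: [0.5625, 0.0375, 0.0559]
tool_rot: [-0.0, 0.118, 0.993, -0.0]
contact_force: [-0.6, 0.1, -2.4]
width: 0.0234
finger_force: 55.0
```

```bash
python3 g.py .5386 .0436 .0565 76.45;python3 m.py
```

```text
t 22.0167 p [0.5625 0.0375 0.0559] yaw_y 76.43297980327516 tilt [-0.0003  0.     -1.    ] F [-0.5829  0.0647 -2.3738] tq [ 0.0613 -0.0888 -0.0021] w 0.02341179054729394 ff 54.977268017828465
tool units [ 0.8226  0.0093 -0.0193]
turn -0.00029705847218566774
tcp in stand -0.05228221486822605 -0.00021481747303507895
plate 214 [[-0.0599 -0.0462  0.0407]
 [-0.0162  0.0342  0.0706]
 [ 0.0002  0.0672  0.1106]]
board 272 [[-0.0041  0.0539  0.0348]
 [ 0.001   0.0787  0.0855]
 [ 0.0114  0.1008  0.1232]]
```

play_rows --pt "255 -0.06 0 0 0" --pt "255 -0.06 0 0 0" --pt "255 -0.06 0 0 0" --pt "255 -0.06 0 0 0" --pt "255 -0.06 0 0 0" --pt "255 -0.06 0 0 0" --pt "255 0 0 0 0" --pt "255 0 0 0 0" --pt "255 0 0 0 0"

```text
clock: 22.82
position: [0.5727, 0.035, 0.0558]
tool_rot: [-0.0, 0.118, 0.993, -0.0]
contact_force: [-3.9, -0.1, -2.5]
width: 0.0235
finger_force: 55.0
```

```bash
cat >> m.py <<'E'
L=[]
for i in range(4):
    camera("scene");q=get_obs();L.append(np.r_[q["contact_force"][:2]@ex,q["contact_force"][:2]@ey,q["contact_force"][2],q["wrist_torque"],(q["position"][:2]-o)@ex,(q["position"][:2]-o)@ey,q["position"][2]])
print("avg Fx Fy Fz T x y z",np.mean(L,0),np.std(L,0)[:3],q["clock"])
E
python3 m.py; python3 g.py
```

```text
tcp in stand -0.04181599202385819 -0.00034388887402852716
plate 317 [[-0.0546 -0.0433  0.0423]
 [-0.0369  0.0253  0.0778]
 [ 0.0038  0.0666  0.1123]]
board 241 [[-0.0002  0.0587  0.0397]
 [ 0.005   0.0835  0.0872]
 [ 0.0139  0.1008  0.124 ]]
avg Fx Fy Fz T x y z [-2.319  -0.2769 -2.4539  0.1023  0.368   0.1086 -0.0418 -0.0003  0.0559] [0.3631 0.1951 0.3579] 23.0667
t 23.0667 p [0.5728 0.035  0.0559] yaw_y 76.44293354308832 tilt [-0.0006 -0.0001 -1.    ] F [-2.7923  0.4844 -2.0563] tq [0.1223 0.3425 0.1319] w 0.023270126377591006 ff 54.977574236691
```

play_rows --pt "255 -0.05 0 0 0" --pt "255 -0.05 0 0 0" --pt "255 -0.05 0 0 0" --pt "255 -0.05 0 0 0" --pt "255 -0.05 0 0 0" --pt "255 -0.05 0 0 0" --pt "255 -0.04 0 0 0" --pt "255 0 0 0 0" --pt "255 0 0 0 0" --pt "255 0 0 0 0"

```text
clock: 23.9
position: [0.5813, 0.0329, 0.0557]
tool_rot: [-0.002, 0.118, 0.993, -0.0]
contact_force: [-9.0, 1.1, 0.2]
width: 0.0235
finger_force: 55.0
```

```bash
python3 m.py; python3 g.py
```

```text
tcp in stand -0.032969477735285115 -0.000310065525559608
plate 312 [[-0.0468 -0.0314  0.0429]
 [-0.0298  0.0259  0.0778]
 [ 0.0136  0.06    0.1125]]
board 258 [[ 0.0074 -0.0351  0.0373]
 [ 0.0131  0.0819  0.0846]
 [ 0.023   0.1011  0.1232]]
avg Fx Fy Fz T x y z [-8.2919 -0.8816  0.7311  0.25    1.4897  0.1058 -0.033  -0.0003  0.0557] [0.445  0.6527 0.7889] 24.15
t 24.15 p [0.5813 0.0329 0.0557] yaw_y 76.45918813858624 tilt [-0.0035 -0.0003 -1.    ] F [-9.1355  0.1863  2.0874] tq [0.2395 1.5061 0.1535] w 0.0231627128054338 ff 54.978803135454655
```

play_rows --pt "255 -0.04 0 0 0" --pt "255 -0.04 0 0 0" --pt "255 -0.04 0 0 0" --pt "255 -0.04 0 0 0" --pt "255 -0.03 0 0 0" --pt "255 0 0 0 0" --pt "255 0 0 0 0" --pt "255 0 0 0 0" --pt "255 0 0 0 0"

```text
clock: 24.9
position: [0.5856, 0.0319, 0.0555]
tool_rot: [-0.003, 0.118, 0.993, -0.0]
contact_force: [-13.0, 1.5, 2.4]
width: 0.0233
finger_force: 55.0
```

```bash
python3 m.py press; python3 g.py
```

```text
tcp in stand -0.028525524287947777 -0.000305516188625345
plate 310 [[-0.043  -0.0443  0.0418]
 [-0.0267  0.0253  0.0787]
 [ 0.0158  0.062   0.1119]]
board 279 [[ 0.0113 -0.0147  0.0403]
 [ 0.0177  0.0836  0.0835]
 [ 0.0279  0.1011  0.1235]]
avg Fx Fy Fz T x y z [-11.5864  -1.343    2.5339   0.3621   2.1029   0.0982  -0.0285  -0.0003
   0.0555] [0.2014 0.035  0.2287] 25.15
t 25.15 p [0.5856 0.0319 0.0554] yaw_y 76.48422081218159 tilt [-0.0058 -0.0003 -1.    ] F [-11.7254   1.4076   2.726 ] tq [0.3446 2.1086 0.0832] w 0.023348177951717827 ff 54.97817762196064
```

View pics/press.png

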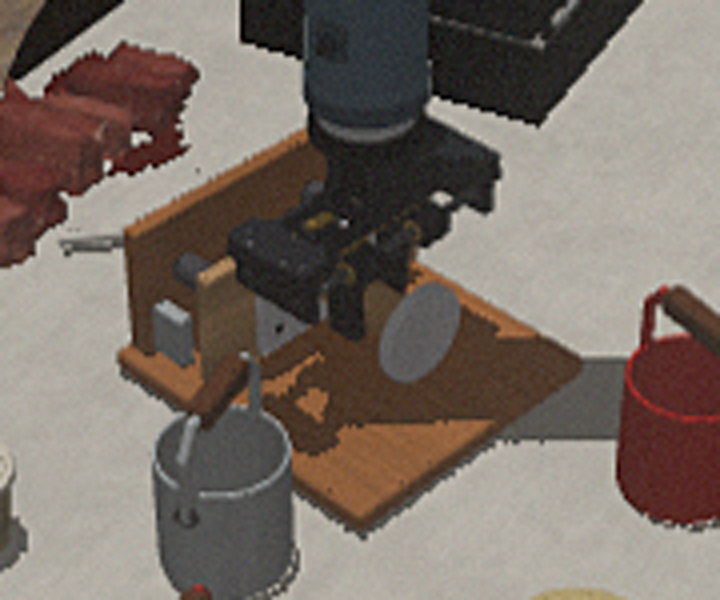

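The plate lies against the board (plate corner 280,320), which is pushed back about 17 mm. The push is about 12 N. Some vertical friction has built up, so I'll relieve it with a tiny lift and then hold.

play_rows --pt "255 0 0 -0.01 0" --pt "255 0 0 -0.01 0" --pt "255 0 0 -0.01 0" --pt "255 0 0 0 0" --pt "255 0 0 0 0" --pt "255 0 0 0 0"

```text
clock: 25.65
position: [0.5848, 0.0321, 0.0555]
tool_rot: [-0.004, 0.118, 0.993, -0.0]
contact_force: [-11.4, 1.5, -3.3]
width: 0.0232
finger_force: 55.0
```

```bash
python3 m.py
```

```text
tcp in stand -0.029342543504559237 -0.0002854257360496064
plate 314 [[-0.0426 -0.0402  0.0424]
 [-0.0275  0.0255  0.0777]
 [ 0.0166  0.0608  0.1132]]
board 263 [[0.0116 0.0347 0.0416]
 [0.0169 0.0842 0.0839]
 [0.027  0.1004 0.1234]]
avg Fx Fy Fz T x y z [-11.1073  -0.3009  -2.827    0.5145   1.9631   0.068   -0.0294  -0.0003
   0.0555] [0.3644 0.3776 0.5799] 25.9
```

play_rows --pt "255 -0.02 0 0 0" --pt "255 -0.02 0 0 0" --pt "255 0 0 0 0" --pt "255 0 0 0 0" --pt "255 0 0 0 0" --pt "255 0 0 0 0" --pt "255 0 0 0 0" --pt "255 0 0 0 0" --pt "255 0 0 0 0" --pt "255 0 0 0 0" --pt "255 0 0 0 0" --pt "255 0 0 0 0" --pt "255 0 0 0 0" --pt "255 0 0 0 0" --pt "255 0 0 0 0" --pt "255 0 0 0 0" --pt "255 0 0 0 0" --pt "255 0 0 0 0" --pt "255 0 0 0 0" --pt "255 0 0 0 0"

```text
clock: 27.57
position: [0.5858, 0.0318, 0.0555]
tool_rot: [-0.004, 0.118, 0.993, -0.0]
contact_force: [-11.3, 2.5, -1.7]
width: 0.0237
finger_force: 55.0
```

```bash
python3 m.py
```

```text
tcp in stand -0.028288848159986606 -0.0002924678718741625
plate 313 [[-0.0437 -0.0405  0.0421]
 [-0.0253  0.0251  0.0784]
 [ 0.0169  0.0608  0.1133]]
board 274 [[ 0.0084 -0.0161  0.0398]
 [ 0.0179  0.0836  0.0823]
 [ 0.0276  0.1006  0.1238]]
avg Fx Fy Fz T x y z [-11.4924  -0.3104  -2.6139   0.5375   1.9983   0.0928  -0.0283  -0.0003
   0.0555] [0.6381 0.1281 0.5885] 27.8167
```

play_rows --pt "255 0 0 0 0" --pt "255 0 0 0 0" --pt "255 0 0 0 0" --pt "255 0 0 0 0" --pt "255 0 0 0 0" --pt "255 0 0 0 0" --pt "255 0 0 0 0" --pt "255 0 0 0 0" --pt "255 0 0 0 0" --pt "255 0 0 0 0" --pt "255 0 0 0 0" --pt "255 0 0 0 0" --pt "255 0 0 0 0" --pt "255 0 0 0 0" --pt "255 0 0 0 0" --pt "255 0 0 0 0" --pt "255 0 0 0 0" --pt "255 0 0 0 0" --pt "255 0 0 0 0" --pt "255 0 0 0 0"

```text
clock: 29.48
position: [0.5859, 0.0319, 0.0555]
tool_rot: [-0.004, 0.118, 0.993, -0.0]
contact_force: [-10.4, 2.6, -2.8]
width: 0.023
finger_force: 55.0
```

```bash
python3 m.py && python3 -c "
from workcell import close_job
print(close_job())"
```

```text
tcp in stand -0.028269968698913187 -0.0002707392408934691
plate 313 [[-0.0419 -0.0439  0.0407]
 [-0.0254  0.0254  0.0784]
 [ 0.0161  0.0612  0.111 ]]
board 271 [[0.0118 0.0162 0.0398]
 [0.018  0.0841 0.0835]
 [0.0289 0.1006 0.1228]]
avg Fx Fy Fz T x y z [-11.2703  -0.1363  -2.7492   0.5454   2.0469   0.0684  -0.0283  -0.0003
   0.0555] [0.3727 0.1331 0.1894] 29.7333
the job is handed in; nothing more can be done
None
```

The job is handed in: the canister stands upright on the worktop just left of the stand and clear of it, and the gripper still holds the hanger plate centred on the board, about 20 mm above the foot, pressing at about 11–12 N with the board roughly 17 mm back, held there for over three seconds.

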